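# Load the fruit tray into the spring-pusher display rack

## Task

Put the loaded fruit tray into the display rack: slide it in under the rack's roof, handle outwards, over the front lip and back against the spring pusher, until its front edge drops down flat behind the lip, then let go so that the lip holds it there. Keep all four fruits in the tray, and leave the other goods on the stall where they stand.

Things in the scene. Friction and masses are not known exactly. Their poses are not given: they have to be found in the camera images.
- rack: Wooden display rack fixed to the table, 160 mm wide, with a slot for one tray. Origin on the table below the seated tray's centre; x points into the slot (mouth at -x), z up. Two runners, tops at z = 40 mm, carry the tray's bottom along its sides. Side cheeks: inner faces at y = +-68 mm (3 mm play each side), tops at z = 64 mm ahead of the roof. Rigid end stops at x = 95 mm.
- rack_lip (a point): Middle of the top edge of the rack's wooden front lip, which crosses the mouth: 8 mm thick (rack x = -98 to -90 mm), top at z = 48 mm, 8 mm above the runners. A tray pushed against the end stops has its front edge 5 mm behind the lip, and can drop. Rack axes.
- rack_roof (a point): Middle of the lower front edge of the rack's roof board, at rack x = -10 mm: underside z = 112 mm, top z = 122; it and high cheeks cover the slot from there to the back (x = 130). On it, from x = 50 mm back, a shallow box of small fruit is fixed, top z = 155. The 80 mm between lip and roof edge are open from above. Rack axes.
- pusher (a joint): Spring pusher in the slot: white upright plate, 74 mm wide, sliding along rack x. 0 = forward, face at x = 68 mm; the value (m) grows as the tray presses it back. Spring 2 N at 0, 6 N at 22 mm (tray against the lip), 7 N at 27 mm (tray at the end stops). It shoves the tray forward: against the lip if the tray has dropped behind it, else back out over it.
- tray_center (a point): Centre of the loose fruit tray (wood, about 0.5 kg with fruit), 26 mm above its underside. Tray 180 mm long (x), 130 wide (y), walls 32 high and 6 thick, floor 6 thick; handle on its -x end, roughly towards the robot. A rib, 12 mm thick in y, 46 mm high, runs its whole length; at the centre an empty well, 56 mm long, leaves the rib free to be gripped from above in balance.
- tray_handle (a point): Middle of the tray's front handle: an upright wooden tongue, 12 mm thick (y), 22 high, sticking out 51 mm from the -x end wall. The point is 117 mm to -x of the tray's centre, 27 mm ahead of the end wall, 25 mm above the tray's underside (the tongue's own underside is 14 mm above it). Tray axes.
- fruit0_center (a point): Centre of one of the tray's four loose round fruits, 48 mm across, 40 to 85 g, in the cell at the tray's handle end, -y side.
- fruit1_center (a point): Centre of one of the tray's four loose round fruits, 48 mm across, 40 to 85 g, in the cell at the tray's handle end, +y side.
- fruit2_center (a point): Centre of one of the tray's four loose round fruits, 48 mm across, 40 to 85 g, in the cell at the tray's far end, -y side.
- fruit3_center (a point): Centre of one of the tray's four loose round fruits, 48 mm across, 40 to 85 g, in the cell at the tray's far end, +y side.
- mug_mid (a point): Bystander, to be left alone: white mug, 72 mm across, 75 tall. Point near its middle.
- jar_mid (a point): Bystander, to be left alone: jar with metal cap, 60 mm across, 80 tall. Point near its middle.
- weight_mid (a point): Bystander, to be left alone: knobbed scale weight, 48 mm across, 58 tall. Point near its middle.
- bowl_mid (a point): Bystander, to be left alone: shallow white plastic bowl, 100 mm across, 50 tall. Point near its middle.
- flask_mid (a point): Bystander, to be left alone: grey bottle, 72 mm across, 150 tall. Point near its middle.
Not all that is in view belongs to the job. What is shaped like the part that bears fruit2_center but pink or purple is not meant.

How it is judged:
By the outcome, as a careful person would: the job done as asked, in the order asked, and still so for the second after the job is handed in, with the robot touching nothing.
It also fails if it takes over 67 s, if anything falls off the work surface, if the arm or the gripper's body presses on something with over 40 N, if the wrist force passes 120 N, or if a joint passes its speed limit or range.

## Robot

A 6-joint arm with a two-finger parallel gripper is mounted at the origin on the work surface. World frame = base frame: x ahead of the robot, y to its left, z up, the work surface at z = 0. Lengths are in m, angles in rad, forces in N, time in s.
With the tool pointing down it reaches from about 0.35 to 0.85 m from the base axis. Payload 8.1 kg.
Tool frame: the origin (TCP) lies on the centre line of the jaws, within the pads' length; the fingertips stand robot.tip_extent ahead of it and the grasp point (between the pads) lies 11 mm behind it (robot.tip_extent is the distance from the TCP to the fingertips, in m); y points along the fingers, z is the direction in which the jaws open and shut, and the axes are right-handed (so a half turn about y gives the same grasp; the last joint's range is limited). The gripper opens to 93 mm and grips with 3 to 60 N. Pads are 15 mm wide; open, the fingers measure 128 mm over their backs; the gripper's body (75 mm by 188 mm) begins 65 mm behind the grasp point.
Start: joints at [-1.378, 0.13, 1.488, -0, 1.523, -0.085], TCP at [0.165, -0.577, 0.227] pointing down, gripper open.
Joint ranges: [-2.96, 2.96], [-0.89, 2.26], [0.02, 2.5], [-1.34, 4.48], [0, 2.73], [-2.66, 2.66]. Speed limits (rad/s): [2.39, 2.39, 2.79, 3.14, 3.14, 3.14].

## Interface

Orientations are given as a rotation vector (axis times angle).
In Python, from plant import monitor, optics, robot gives the robot as it stands.
- The arm moves only by the shell command python3 -m inch 'ROWS' [OPENING] [FORCE]. ROWS is JSON, a list that holds one entry, the list of rows, each a list of 6 numbers: the shift along the tool's x, y, z in mm, then the turn, a rotation vector about the tool's x, y, z in rad. A call has 1 to 8 rows; each row shifts and turns the commanded pose from where the row before left it, along the tool's axes as they then stand; what a row does not reach is not made up. A row lasts 1/8 s, in which the tool goes at most 62.5 mm and 10.7 degrees, less where a joint would pass 70% of its speed; a pose out of reach is approached as far as the arm can. A call is refused whole if a number of a shift passes 62.5 or a number of a turn 0.188, either way. A call with a gripper value outside its range is refused whole. OPENING is the finger opening in mm, from 0 to 93, set as the call begins (- or left out, the last holds). The fingers move at their own pace and stop on an object; FORCE is the grip in N (left out, the last holds). Time passes only in rows, so rows that do not move let the fingers close. It gives the time, the measured TCP pose, the force and the opening at its end, in the units of the state.
- monitor.read_state(): the state, without advancing time (a new reading comes with each control period).
- optics.read_camera(name): name is "side" or "top" or "wrist"; returns a dict with "image" (420x560x3 uint8, blue, green, red), "fx", "fy", "cx", "cy" (pixels), "rvec" (rotation vector, rad) and "tvec" (3), from world to camera coordinates, as OpenCV has them. Camera axes: x right, y down, z forward; pixel columns grow to the right and rows downward; lengths in m; the calibration is good to about 2 mm. The wrist camera is an equidistant fisheye: a pixel r from the principal point sees the ray r / f radians off the axis. A picture is of the moment at which its call begins. There is no depth.
- robot.close_job(): hands the job in, once; it reports no verdict.
The state is a dict: "t": time; "q": joint angles; "dq": joint speeds; "joint_torque": joint torques, N m; "tool_pos": TCP position; "orientation": TCP orientation; "force": force on the tool from outside, world axes, zero at the start; "wrist_torque": the same for the moment, N m; "opening": finger opening in m.
Only numpy, scipy, OpenCV 4.12 (cv2) and the standard library are available. Lean on these libraries where they do the work, as an engineer would, in place of code of your own. Each camera call takes 0.05 s, during which the arm holds its last target.

## Working session

There is one attempt and no reset: what is moved stays moved. The work goes in short steps, Python scripts to look and compute and a shell command to move; the robot and the scene stay as the last step left them, time stands still between calls to the robot, and variables do not carry over. Pictures are saved under pics/ and viewed, and the job is handed in when it is done.

```bash
ls; mkdir -p pics; python3 - <<'E'
from plant import monitor, optics, robot
import cv2
print(monitor.read_state()); print(robot.tip_extent)
for n in ("side","top","wrist"):
    c=optics.read_camera(n); cv2.imwrite(f"pics/{n}0.png",c["image"]); print(n,{k:v for k,v in c.items() if k!="image"})
E
```

```text
pics
{'t': 0.0, 'q': array([-1.37844631e+00,  1.31163046e-01,  1.48927402e+00, -2.63820639e-05,
        1.52300614e+00, -8.53840511e-02]), 'dq': array([-1.29909403e-03, -3.15301425e-04, -2.00856106e-03,  4.94704691e-05,
       -1.29579712e-03,  1.09039338e-03]), 'joint_torque': array([-1.16634859e-03, -5.59848368e+01, -4.91759169e+01,  7.68792350e-02,
        3.58398969e-02, -1.59872088e-04]), 'tool_pos': array([ 0.16442045, -0.57645104,  0.22558921]), 'orientation': array([-0.28983402,  2.07468479, -2.07082026]), 'force': array([ 0.51668834,  0.54970993, -0.51749948]), 'wrist_torque': array([ 0.02439894, -0.02684875, -0.00285932]), 'opening': 0.09300230542124971}
0.008
side {'fx': 390.8392079338799, 'fy': 390.8392079338799, 'cx': 274.71017986937784, 'cy': 213.59058277163524, 'rvec': array([ 0.69730339, -2.6045725 ,  1.10610347]), 'tvec': array([0.46774662, 0.3104538 , 0.64054772])}
top {'fx': 486.75918022843547, 'fy': 486.75918022843547, 'cx': 286.8275476557512, 'cy': 201.0850216550864, 'rvec': array([ 2.14017255, -2.13994172,  0.17058791]), 'tvec': array([-0.08077249,  0.59652969,  1.04808731])}
wrist {'fx': 325.19226210127806, 'fy': 325.19226210127806, 'cx': 277.3217931033098, 'cy': 207.11576692830434, 'rvec': array([-2.31400759,  1.74477448,  0.25784246]), 'tvec': array([-0.59930101, -0.03382352,  0.39283957])}
```

View pics/top0.png

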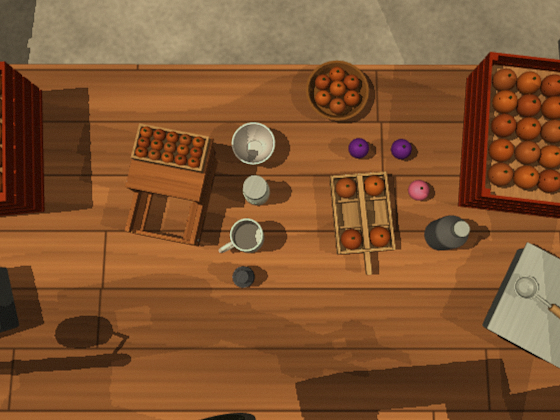

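View pics/side0.png

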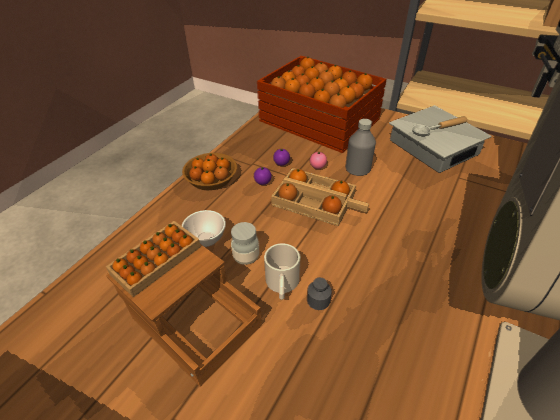

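View pics/wrist0.png

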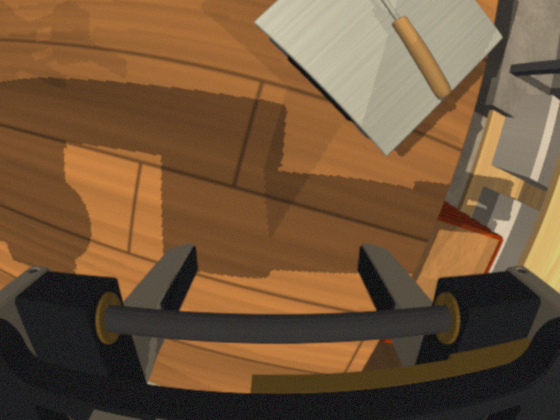

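```bash
cat > h.py <<'E'
import numpy as np, cv2
from scipy.spatial.transform import Rotation as R
from plant import monitor, optics, robot
def proj(c,P):
    P=np.atleast_2d(P).astype(float)
    return cv2.projectPoints(P,c["rvec"],c["tvec"],np.array([[c["fx"],0,c["cx"]],[0,c["fy"],c["cy"]],[0,0,1]]),None)[0].reshape(-1,2)
def back(c,uv,z):
    M=R.from_rotvec(c["rvec"]).as_matrix(); o=-M.T@c["tvec"]
    d=M.T@np.array([(uv[0]-c["cx"])/c["fx"],(uv[1]-c["cy"])/c["fy"],1]); return o+d*(z-o[2])/d[2]
def crop(img,u0,v0,u1,v1,s,name):
    cv2.imwrite(name,cv2.resize(img[v0:v1,u0:u1],None,fx=s,fy=s,interpolation=cv2.INTER_CUBIC))
E
python3 - <<'E'
import cv2
from h import crop
t=cv2.imread("pics/top0.png"); s=cv2.imread("pics/side0.png")
crop(t,310,160,440,280,5,"pics/t_tray.png"); crop(t,115,115,295,295,3.3,"pics/t_rack.png")
crop(s,245,150,385,230,5.5,"pics/s_tray.png"); crop(s,100,200,280,380,3.3,"pics/s_rack.png")
E
```

```text
(no output)
```

View pics/t_tray.png

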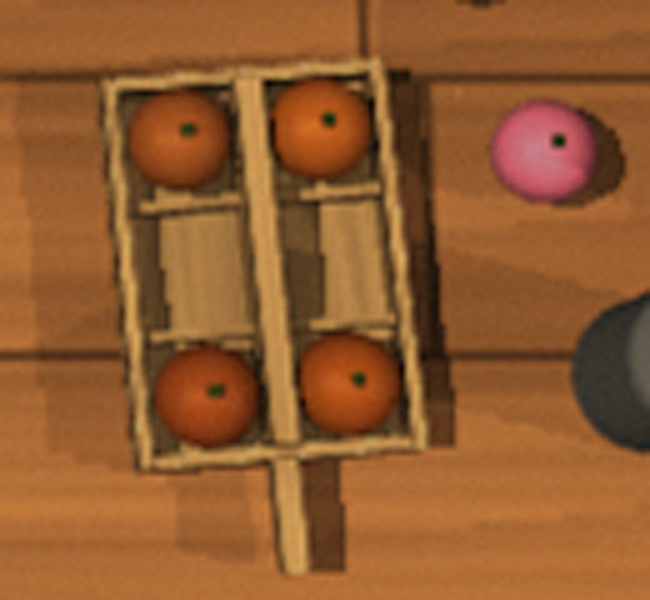

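View pics/t_rack.png

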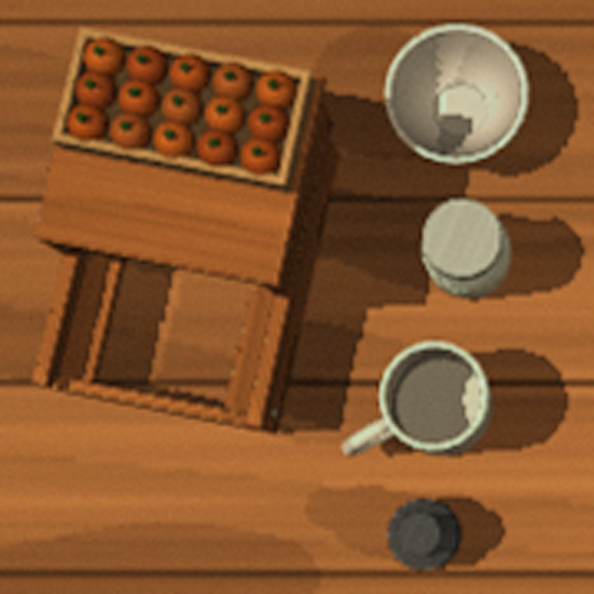

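View pics/s_tray.png

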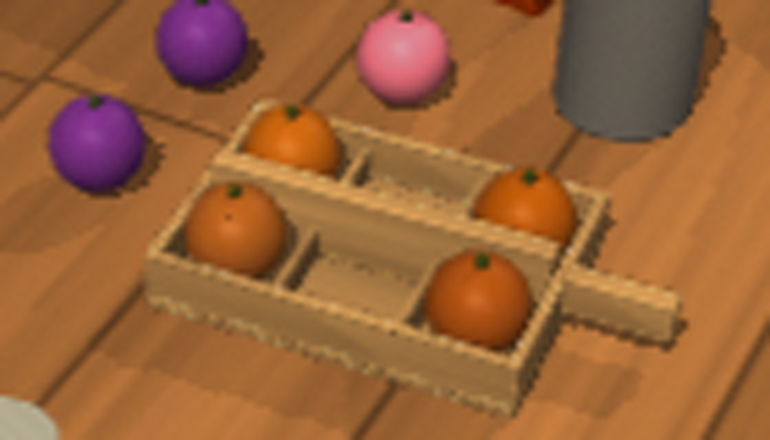

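View pics/s_rack.png

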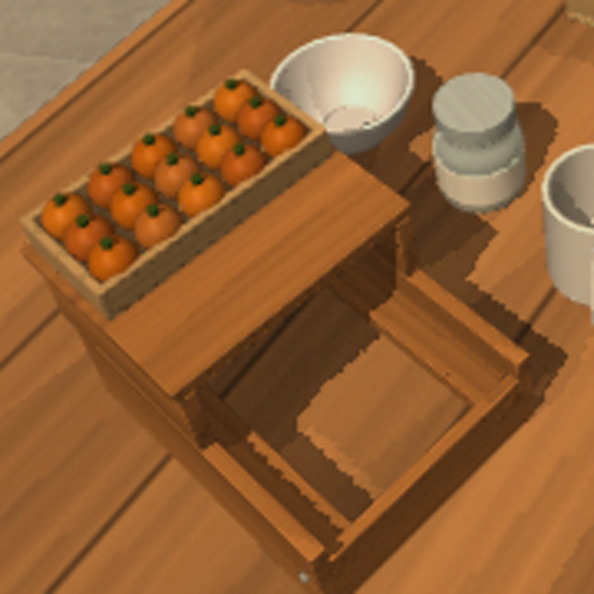

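```bash
cat > fit.py <<'E'
from h import *
from scipy.optimize import least_squares
import pickle
cs={n:optics.read_camera(n) for n in("top","side")}
pickle.dump(cs,open("cs.pkl","wb"))
def T(p,P): 
    c,s=np.cos(p[2]),np.sin(p[2]); P=np.array(P,float)/1000
    return np.c_[p[0]+c*P[:,0]-s*P[:,1],p[1]+s*P[:,0]+c*P[:,1],P[:,2]]
def fit(obs,p0):
    def f(p): return np.concatenate([(proj(cs[n],T(p,[o[0] for o in ob]))-np.array([o[1] for o in ob])).ravel() for n,ob in obs.items()])
    r=least_squares(f,p0,loss="soft_l1"); print(r.x,np.round(f(r.x).reshape(-1,2),1).tolist()); return r.x
def cv(off,s,l): return [(P,((u)/s+off[0],(v)/s+off[1])) for P,(u,v) in l]
def wire(p,polys,n,off,s,img):
    im=cv2.resize(img,None,fx=s,fy=s,interpolation=cv2.INTER_CUBIC)
    for pl in polys:
        q=proj(cs[n],T(p,pl))*s; cv2.polylines(im,[np.round(q).astype(int)],False,(255,255,0),1)
    return im
tray=fit({"top":cv((310,160),5,[((90,65,32),(105,80)),((90,-65,32),(382,60)),((-90,65,32),(140,470)),((-90,-65,32),(427,448)),((-141,0,36),(293,573))]),
 "side":cv((245,150),5.5,[((90,65,32),(148,255)),((90,-65,32),(262,100)),((-90,65,32),(515,365)),((-90,-65,32),(607,195))])},[.6,-.15,0])
rack=fit({"top":cv((115,115),3.3,[((-10,80,122),(35,238)),((-10,-80,122),(278,288)),((-98,68,48),(65,388)),((-98,-68,48),(248,425))]),
 "side":cv((100,200),3.3,[((-10,80,122),(175,397)),((-10,-80,122),(408,207)),((-98,68,48),(335,560)),((-98,-68,48),(520,385))])},[.6,.2,-.2])
def box(x0,x1,y0,y1,z0,z1):
    b=lambda z:[(x0,y0,z),(x1,y0,z),(x1,y1,z),(x0,y1,z),(x0,y0,z)]
    return [b(z0),b(z1)]
np.save("poses.npy",[tray,rack])
for n,ot,orr in(("top",(310,160,440,280,5),(115,115,295,295,3.3)),("side",(245,150,385,230,5.5),(100,200,280,380,3.3))):
    for nm,p,o,pl in(("tray",tray,ot,box(-90,90,-65,65,0,32)+[[(-90,0,46),(90,0,46)],[(-141,-6,36),(-141,6,36),(-90,6,36)],[(-28,-65,20),(-28,65,20)]]),
      ("rack",rack,orr,box(-10,130,-80,80,112,122)+[[(-98,-68,48),(-98,68,48),(-90,68,48),(-90,-68,48),(-98,-68,48)],[(-98,-68,64),(-10,-68,64)],[(-98,68,64),(-10,68,64)],[(-98,80,64),(-10,80,64)],[(-98,-80,64),(-10,-80,64)],[(50,-80,155),(50,80,155)]])):
        im=wire(p,pl,n,o,o[4],cs[n]["image"]); s=o[4]
        cv2.imwrite(f"pics/w_{nm}_{n}.png",im[int(o[1]*s):int(o[3]*s),int(o[0]*s):int(o[2]*s)])
E
python3 fit.py; python3 - <<'E'
import cv2,numpy as np
for nm in("tray","rack"):
    a=cv2.imread(f"pics/w_{nm}_top.png");b=cv2.imread(f"pics/w_{nm}_side.png")
    h=max(a.shape[0],b.shape[0]);f=lambda i:cv2.copyMakeBorder(i,0,h-i.shape[0],0,0,0)
    cv2.imwrite(f"pics/c_{nm}.png",np.hstack([f(a),f(b)]))
E
```

```text
[ 0.57368981 -0.25271955  0.07480434] [[-0.5, -0.5], [0.3, -0.6], [-0.4, -0.1], [-0.2, -0.1], [0.4, -0.0], [-0.5, -0.1], [0.2, -0.5], [1.1, 0.9], [1.3, -0.1]]
[ 0.60892516  0.17967319 -0.19531699] [[-0.8, -0.2], [-0.2, -0.7], [-3.5, -0.3], [0.7, 0.4], [-0.1, -0.0], [1.9, -1.1], [-0.3, 0.8], [0.4, -1.0]]
```

View pics/c_tray.png

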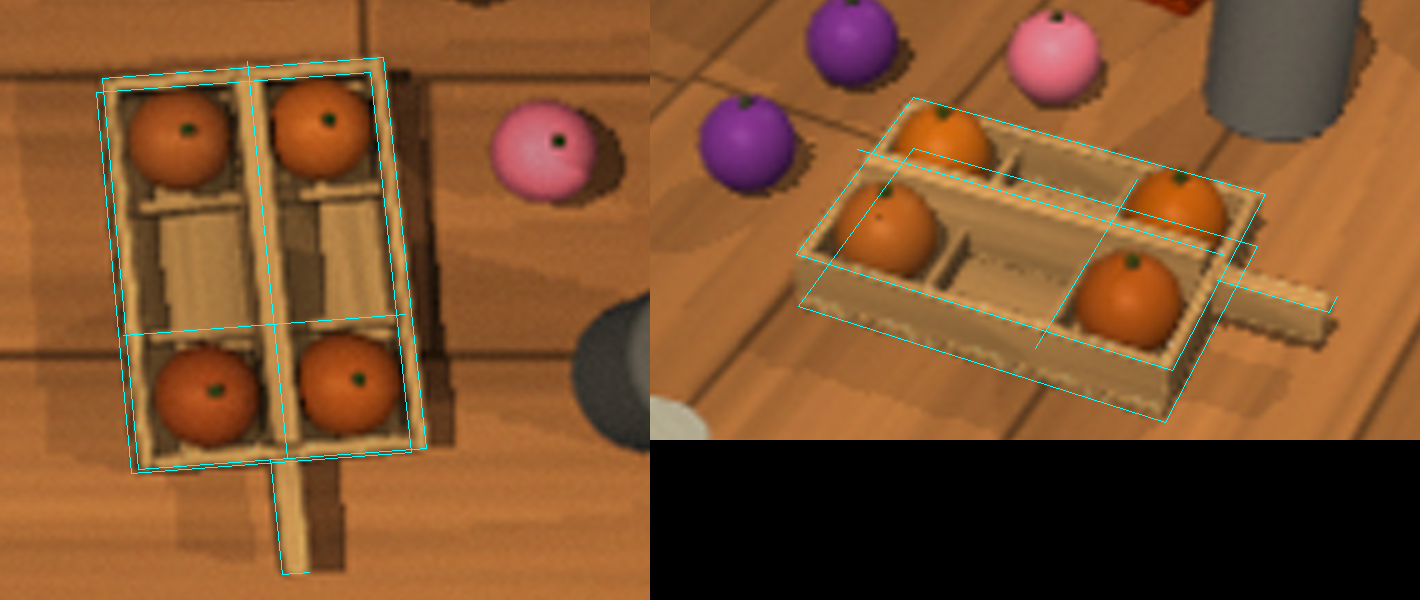

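View pics/c_rack.png

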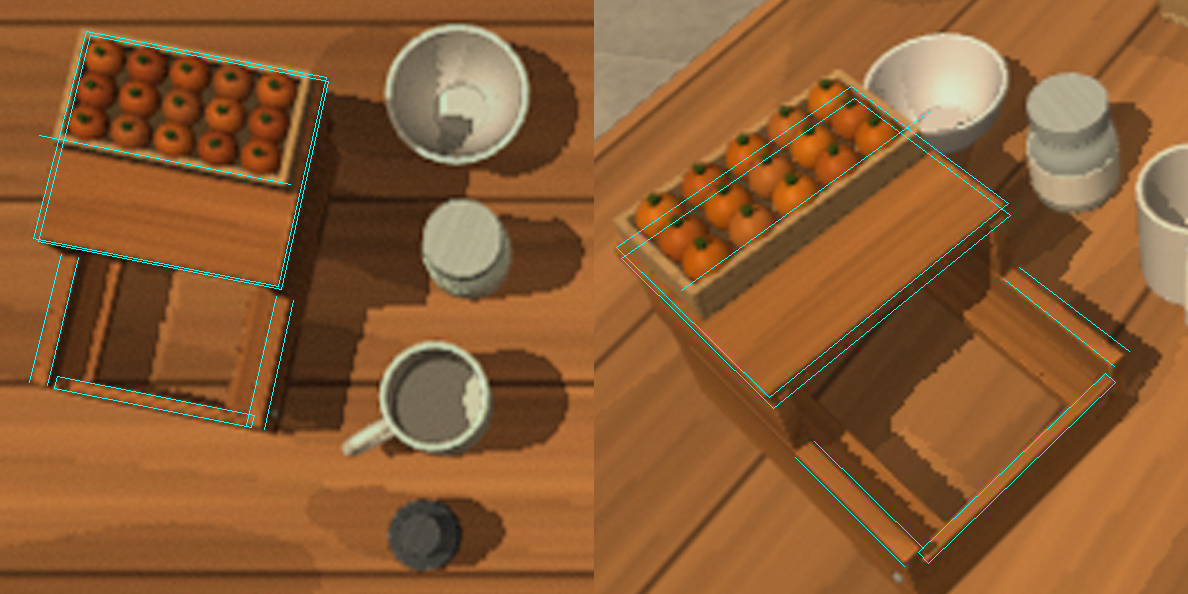

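```bash
python3 - <<'E'
import cv2
from h import crop
t=cv2.imread("pics/top0.png"); s=cv2.imread("pics/side0.png")
crop(t,120,175,220,250,8,"pics/t_rack2.png")
crop(s,150,255,270,380,4.8*1,"pics/s_rack2.png")
E
```

```text
(no output)
```

View pics/t_rack2.png

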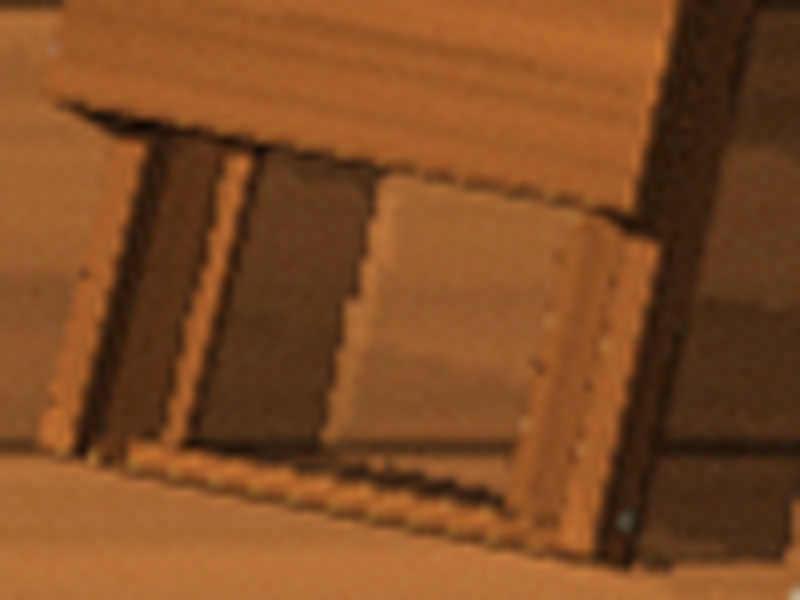

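View pics/s_rack2.png

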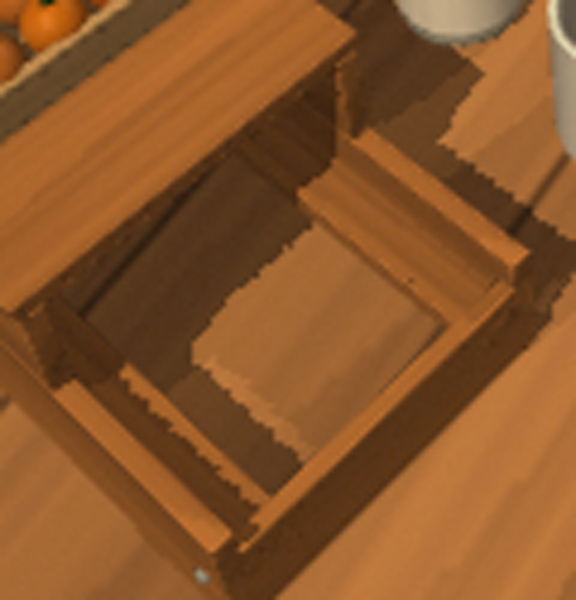

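```bash
cat > fit2.py <<'E'
import pickle
from h import *
from scipy.optimize import least_squares
cs=pickle.load(open("cs.pkl","rb"))
def T(p,P): 
    c,s=np.cos(p[2]),np.sin(p[2]); P=np.array(P,float)/1000
    return np.c_[p[0]+c*P[:,0]-s*P[:,1],p[1]+s*P[:,0]+c*P[:,1],P[:,2]]
t=lambda u,v:("top",(u/8+120,v/8+175)); s=lambda u,v:("side",(u/4.8+150,v/4.8+255))
def obs(p):
    xf,w,c=p[3:6]*1000
    return [((xf,c,64),t(40,445)),((xf,68,64),t(78,452)),((xf,-c,64),t(600,558)),((xf,-68,64),t(562,548)),
    ((-10,w,122),t(50,95)),((-10,-w,122),t(632,212)),((-10,w,122),s(10,312)),((-10,-w,122),s(355,35)),
    ((xf,68,64),s(228,547)),((xf,c,64),s(203,553)),((xf,-c,64),s(528,255)),((xf,-68,64),s(510,285)),((-98,-68,48),s(515,292)),((-98,68,48),s(243,550)),
    ((-90,-68,48),s(500,285)),((-90,68,48),s(255,520))]
def f(p):
    return np.concatenate([proj(cs[o[1][0]],T(p,[o[0]]))[0]-np.array(o[1][1]) for o in obs(p)])
for dof in (0,1):
    r=least_squares(f,[.609,.18,-.195,-.098,.08,.08],loss="soft_l1"); break
print(np.round(r.x,4)); print(np.round(f(r.x).reshape(-1,2),1).tolist())
x=r.x
for n in("top","side"):
    idx=[i for i,o in enumerate(obs(x)) if o[1][0]==n]
    g=lambda p:f(np.r_[p,x[3:]]).reshape(-1,2)[idx].ravel()
    q=least_squares(g,x[:3],loss="soft_l1"); print(n,np.round(q.x,4))
np.save("rack.npy",x[:3])
E
python3 fit2.py
python3 - <<'E'
from fit2 import *
# tray separately per camera
def cvv(n,off,s,l): return [(P,(n,(u/s+off[0],v/s+off[1]))) for P,(u,v) in l]
O=cvv("top",(310,160),5,[((90,65,32),(105,80)),((90,-65,32),(382,60)),((-90,65,32),(140,470)),((-90,-65,32),(427,448)),((-141,0,36),(293,573)),((90,0,46),(252,70)),((-90,0,46),(287,450))])
S=cvv("side",(245,150),5.5,[((90,65,32),(148,255)),((90,-65,32),(262,100)),((-90,65,32),(515,365)),((-90,-65,32),(607,195)),((-141,0,36),(670,300)),((90,65,0),(148,300)),((-90,65,0),(508,413))])
for l in(O,S,O+S):
    g=lambda p:np.concatenate([proj(cs[o[1][0]],T(p,[o[0]]))[0]-np.array(o[1][1]) for o in l])
    q=least_squares(g,[.57,-.25,.07],loss="soft_l1"); print(np.round(q.x,4),np.round(g(q.x).reshape(-1,2),1).tolist())
np.save("tray.npy",q.x)
for nm,z,u in(("mug",.075,(246,236)),("jar",.08,(256,189)),("weight",.058,(243,277)),("bowl",.05,(253,144)),("flask",.15,(461,230)),("fbasket",.05,(338,90))): print(nm,np.round(back(cs["top"],u,z),3))
E
```

```text
[ 0.6099  0.1798 -0.2014 -0.098   0.079   0.0779]
[[-0.7, -0.6], [-1.1, -0.6], [-1.5, -0.5], [-1.2, -0.1], [-1.0, -0.5], [-0.6, -0.3], [0.7, -0.5], [0.8, -0.3], [1.3, -3.0], [1.7, 0.2], [0.8, -0.7], [0.7, -3.4], [0.2, 0.0], [-0.3, 0.8], [0.2, -1.1], [-6.0, 3.9]]
top [ 0.6091  0.178  -0.1962]
side [ 0.6103  0.1806 -0.2055]
[ 0.6099  0.1798 -0.2014 -0.098   0.079   0.0779]
[[-0.7, -0.6], [-1.1, -0.6], [-1.5, -0.5], [-1.2, -0.1], [-1.0, -0.5], [-0.6, -0.3], [0.7, -0.5], [0.8, -0.3], [1.3, -3.0], [1.7, 0.2], [0.8, -0.7], [0.7, -3.4], [0.2, 0.0], [-0.3, 0.8], [0.2, -1.1], [-6.0, 3.9]]
top [ 0.6091  0.178  -0.1962]
side [ 0.6103  0.1806 -0.2055]
[ 0.5731 -0.2532  0.0713] [[-0.2, -0.4], [0.6, -0.3], [-0.3, 0.0], [-0.1, 0.3], [0.4, 0.3], [-0.6, -1.6], [0.1, 1.6]]
[ 0.5765 -0.2541  0.0716] [[-1.2, -0.9], [-0.4, -1.1], [0.1, 0.2], [0.6, -0.7], [1.3, 0.1], [-0.8, 0.3], [0.2, 1.0]]
[ 0.5744 -0.2533  0.0705] [[-0.1, -0.9], [0.7, -0.8], [-0.3, -0.6], [-0.1, -0.3], [0.4, -0.3], [-0.5, -2.2], [0.1, 1.0], [-0.6, -0.5], [0.2, -0.7], [0.8, 0.7], [1.2, -0.2], [2.0, 0.7], [-0.3, 0.7], [0.8, 1.5]]
mug [0.515 0.008 0.075]
jar [ 0.618 -0.013  0.08 ]
weight [0.428 0.015 0.058]
bowl [ 0.728 -0.003  0.05 ]
flask [ 0.521 -0.432  0.15 ]
fbasket [ 0.858 -0.2    0.05 ]
```

```bash
cat > go.py <<'E'
from h import *
tray=np.load("tray.npy"); rack=np.load("rack.npy")
def st():
    s=monitor.read_state(); return s,np.array(s["tool_pos"]),R.from_rotvec(s["orientation"])
def delta(target_grasp, yaw):
    """target grasp point world; jaws axis along yaw's y. prints shift in tool axes AFTER the turn, and turn in tool axes now"""
    s,p,Ro=st()
    best=None
    for sg in(1,-1):
        y=np.array([0,0,-1.]); z=sg*np.array([-np.sin(yaw),np.cos(yaw),0]); x=np.cross(y,z)
        Rt=R.from_matrix(np.c_[x,y,z]); rv=(Ro.inv()*Rt).as_rotvec()
        if best is None or np.linalg.norm(rv)<np.linalg.norm(best[1]): best=(Rt,rv)
    Rt,rv=best; tcp=np.array(target_grasp)+Rt.apply([0,.011,0])
    print("t",round(s["t"],2),"tcp",np.round(p,4),"target tcp",np.round(tcp,4),"F",np.round(s["force"],1),"open",round(s["opening"]*1000,1))
    print("turn(tool now)",np.round(rv,4),"shift mm in target axes",np.round(Rt.inv().apply(tcp-p)*1000,1),"in present axes",np.round(Ro.inv().apply(tcp-p)*1000,1))
    print("axes world x,y,z",np.round(Rt.as_matrix().T,2).tolist(),"q",np.round(s["q"],2))
def inframe(fr,x,y,z): 
    c,s_=np.cos(fr[2]),np.sin(fr[2]); return np.array([fr[0]+c*x-s_*y,fr[1]+s_*x+c*y,z])
def rel(fr):
    s,p,Ro=st(); g=p-Ro.apply([0,.011,0]); c,s_=np.cos(fr[2]),np.sin(fr[2]); d=g-np.array([fr[0],fr[1],0])
    z=Ro.apply([0,0,1]); print("grasp in frame mm",np.round([1000*(c*d[0]+s_*d[1]),1000*(-s_*d[0]+c*d[1]),1000*g[2]],1),"jaw yaw err",round((np.arctan2(-z[0],z[1])-fr[2]+np.pi/2)%np.pi-np.pi/2,4))
E
python3 - <<'E'
from go import *
delta(inframe(tray,0,0,.16),tray[2])
E
```

```text
t 0.25 tcp [ 0.1645 -0.5767  0.2261] target tcp [ 0.5744 -0.2533  0.149 ] F [ 0.5 -0.2 -0.4] open 92.7
turn(tool now) [0.0009 0.2073 0.    ] shift mm in target axes [-431.7   77.1 -293.8] in present axes [-482.9   77.3 -198.6]
axes world x,y,z [[-1.0, -0.07, 0.0], [0.0, -0.0, -1.0], [0.07, -1.0, -0.0]] q [-1.38  0.13  1.49 -0.    1.52 -0.09]
```

```bash
python3 -m inch '[[[0,0,0,0,0.104,0],[0,0,0,0,0.104,0],[-40,0,-28,0,0,0],[-55,0,-37,0,0,0],[-55,0,-37,0,0,0],[-55,0,-37,0,0,0],[-55,0,-37,0,0,0],[-55,0,-37,0,0,0]]]' 50 20; python3 -m inch '[[[-55,0,-37,0,0,0],[-40,0,-27,0,0,0],[-22,0,-17,0,0,0],[0,0,0,0,0,0],[0,0,0,0,0,0]]]'; python3 - <<'E'
from go import *
delta(inframe(tray,0,0,.16),tray[2]); rel(tray)
c=optics.read_camera("wrist"); cv2.imwrite("pics/wr1.png",c["image"])
E
```

```text
t: 1.25
tool_pos: [0.4504, -0.3527, 0.2267]
orientation: [-0.076, 2.185, -2.186]
force: [1.5, -1.1, 0.3]
opening: 0.0501
t: 1.88
tool_pos: [0.5565, -0.268, 0.2264]
orientation: [-0.077, 2.186, -2.186]
force: [-1.0, -0.9, 0.6]
opening: 0.0499
t 1.88 tcp [ 0.5565 -0.268   0.2264] target tcp [ 0.5744 -0.2533  0.149 ] F [-1.  -0.9  0.6] open 49.9
turn(tool now) [-0.0001 -0.0007  0.0007] shift mm in target axes [-18.9  77.4 -13.4] in present axes [-18.9  77.4 -13.4]
axes world x,y,z [[-1.0, -0.07, 0.0], [0.0, -0.0, -1.0], [0.07, -1.0, -0.0]] q [-0.53  0.18  1.44 -0.    1.53  0.97]
grasp in frame mm [-18.9 -13.4 237.4] jaw yaw err -0.0007
```

View pics/wr1.png

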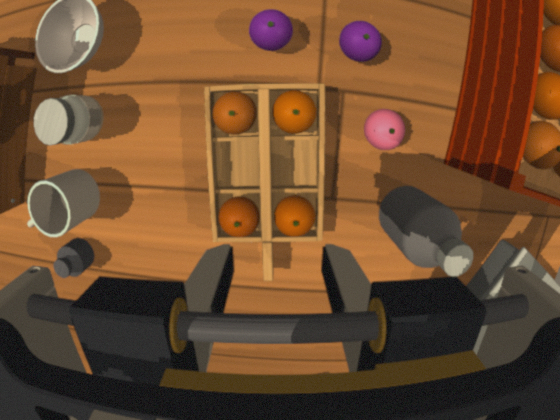

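```bash
cat >> go.py <<'E'
def fback(c,uv,z):
    M=R.from_rotvec(c["rvec"]).as_matrix(); o=-M.T@c["tvec"]
    a=np.array([uv[0]-c["cx"],uv[1]-c["cy"]])/c["fx"]; r=np.hypot(*a); d=np.array([*(a/r*np.sin(r)),np.cos(r)]) if r>0 else np.array([0,0,1.])
    d=M.T@d; return o+d*(z-o[2])/d[2]
def inv(fr,P):
    c,s_=np.cos(fr[2]),np.sin(fr[2]); d=np.asarray(P)-[fr[0],fr[1],0]; return np.round(1000*np.array([c*d[0]+s_*d[1],-s_*d[0]+c*d[1],d[2]]),1)
E
python3 - <<'E'
from go import *
c=optics.read_camera("wrist"); crop(c["image"],195,75,340,290,3,"pics/wr1c.png")
for u,z in(((264,88),.046),((267,240),.046),((205,89),.032),((324,86),.032),((213,243),.032),((324,240),.032),((268,279),.036)): print(inv(tray,fback(c,u,z)))
E
```

```text
[87.2 -0.2 46. ]
[-79.2  -2.   46. ]
[89.3 64.6 32. ]
[ 91.2 -64.   32. ]
[-89.4  63.3  32. ]
[-85.4 -69.1  32. ]
[-135.4   -2.2   36. ]
```

View pics/wr1c.png

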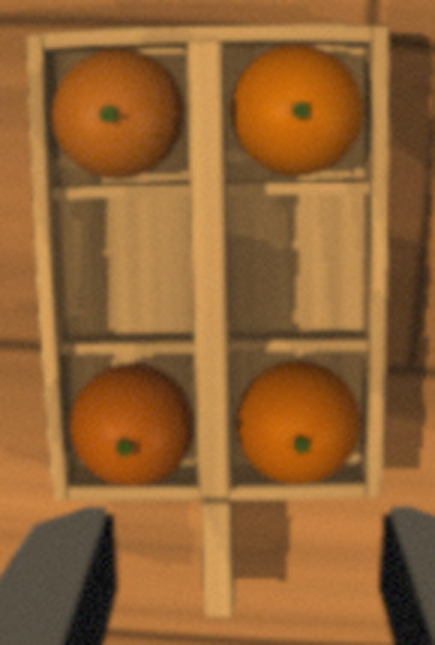

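```bash
python3 - <<'E'
from go import *
np.save("tray.npy",[.5752,-.2541,.076])
tray=np.load("tray.npy")
delta(inframe(tray,0,0,.033),tray[2])
E
```

```text
t 1.98 tcp [ 0.5563 -0.2685  0.2266] target tcp [ 0.5752 -0.2541  0.022 ] F [ 0.  -0.1 -0.3] open 50.3
turn(tool now) [-0.0002 -0.0075  0.0004] shift mm in target axes [-20.  204.6 -12.9] in present axes [-20.  204.6 -13.1]
axes world x,y,z [[-1.0, -0.08, 0.0], [0.0, 0.0, -1.0], [0.08, -1.0, 0.0]] q [-0.53  0.18  1.44 -0.    1.53  0.97]
```

```bash
python3 -m inch '[[[-10,0,-7,0,-0.0075,0],[-10,20,-6,0,0,0],[0,35,0,0,0,0],[0,35,0,0,0,0],[0,25,0,0,0,0],[0,20,0,0,0,0],[0,0,0,0,0,0],[0,0,0,0,0,0]]]'; python3 - <<'E'
from go import *
delta(inframe(tray,0,0,.033),tray[2]); rel(tray)
c=optics.read_camera("wrist"); cv2.imwrite("pics/wr2.png",c["image"])
E
```

```text
t: 2.98
tool_pos: [0.5768, -0.2533, 0.0926]
orientation: [-0.083, 2.181, -2.182]
force: [0.7, -1.2, 0.3]
opening: 0.0501
t 2.98 tcp [ 0.5768 -0.2533  0.0926] target tcp [ 0.5752 -0.2541  0.022 ] F [ 0.7 -1.2  0.3] open 50.1
turn(tool now) [-0.0007  0.0014 -0.0012] shift mm in target axes [ 1.6 70.6  0.6] in present axes [ 1.7 70.6  0.6]
axes world x,y,z [[-1.0, -0.08, 0.0], [0.0, 0.0, -1.0], [0.08, -1.0, 0.0]] q [-0.5   0.31  1.54  0.    1.3   1.  ]
grasp in frame mm [  1.6   0.6 103.6] jaw yaw err 0.0014
```

View pics/wr2.png

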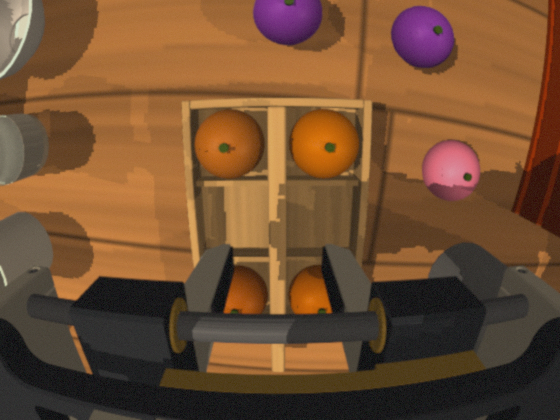

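```bash
python3 -m inch '[[[1,20,0.5,0,0,0],[0.5,25,0,0,0,0],[0,15,0,0,0,0],[0,10,0,0,0,0],[0,0,0,0,0,0]]]'; python3 - <<'E'
from go import *
delta(inframe(tray,0,0,.033),tray[2]); rel(tray)
E
```

```text
t: 3.65
tool_pos: [0.5741, -0.2535, 0.0208]
orientation: [-0.086, 2.183, -2.182]
force: [-0.1, 0.6, 1.3]
opening: 0.05
t 3.65 tcp [ 0.5741 -0.2535  0.0208] target tcp [ 0.5752 -0.2541  0.022 ] F [-0.1  0.6  1.3] open 50.0
turn(tool now) [0.0008 0.0013 0.0012] shift mm in target axes [-1.  -1.2  0.7] in present axes [-1.  -1.2  0.7]
axes world x,y,z [[-1.0, -0.08, 0.0], [0.0, 0.0, -1.0], [0.08, -1.0, 0.0]] q [-0.5   0.39  1.58  0.    1.18  1.  ]
grasp in frame mm [-1.   0.7 31.8] jaw yaw err 0.0013
```

Close on the rib.

```bash
python3 -m inch '[[[0,0,0,0,0,0],[0,0,0,0,0,0],[0,0,0,0,0,0],[0,0,0,0,0,0]]]' 0 45; python3 -m inch '[[[0,-6,0,0,0,0],[0,-10,0,0,0,0],[0,-15,0,0,0,0],[0,-15,0,0,0,0],[0,0,0,0,0,0]]]'; python3 - <<'E'
from go import *
rel(tray)
c=optics.read_camera("wrist"); cv2.imwrite("pics/wr3.png",c["image"])
E
```

```text
t: 4.15
tool_pos: [0.5748, -0.2538, 0.0219]
orientation: [-0.084, 2.182, -2.182]
force: [-0.2, 0.8, 0.3]
opening: 0.0146
t: 4.78
tool_pos: [0.5762, -0.2546, 0.0704]
orientation: [-0.08, 2.178, -2.183]
force: [0.7, -0.4, -5.5]
opening: 0.0118
grasp in frame mm [ 0.9 -0.5 81.4] jaw yaw err 0.0013
```

View pics/wr3.png

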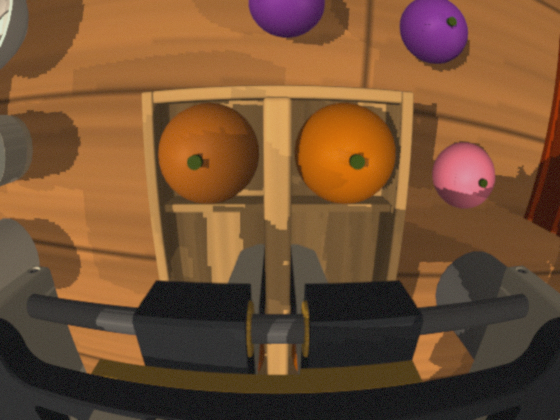

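```bash
python3 -m inch '[[[0,-12,0,0,0.03,0],[0,-20,0,0,0.05,0],[0,-20,0,0,0.06,0],[0,-15,0,0,0.06,0],[0,0,0,0,0.05,0],[0,0,0,0,0.028,0],[0,0,0,0,0,0]]]'; python3 - <<'E'
from go import *
delta(inframe(rack,-.145,0,.148),rack[2]); rel(rack)
E
```

```text
t: 5.7
tool_pos: [0.5743, -0.2536, 0.1342]
orientation: [-0.212, -2.116, 2.115]
force: [-0.1, 0.0, -6.0]
opening: 0.0118
t 5.7 tcp [ 0.5743 -0.2536  0.1342] target tcp [0.4678 0.2088 0.137 ] F [-0.1  0.  -6. ] open 11.8
turn(tool now) [0.0003 0.0005 0.001 ] shift mm in target axes [ 196.8   -2.8 -431.8] in present axes [ 196.5   -2.5 -431.9]
axes world x,y,z [[-0.98, 0.2, 0.0], [0.0, 0.0, -1.0], [-0.2, -0.98, 0.0]] q [-0.5   0.26  1.51 -0.    1.37  1.27]
grasp in frame mm [  51.8 -431.8  145.2] jaw yaw err 0.0005
```

```bash
python3 -m inch '[[[12,-2,-12,0,0,0],[24,0,-24,0,0,0],[30,0,-30,0,0,0],[33,0,-33,0,0,0],[33,0,-33,0,0,0],[30,0,-33,0,0,0],[22,0,-33,0,0,0],[12,0,-33,0,0,0]]]';python3 -m inch '[[[0,0,-36,0,0,0],[0,0,-36,0,0,0],[0,0,-36,0,0,0],[0,0,-35,0,0,0],[0,0,-28,0,0,0],[0,0,-20,0,0,0],[0,0,-10,0,0,0],[0,0,0,0,0,0]]]'; python3 - <<'E'
from go import *
delta(inframe(rack,-.145,0,.148),rack[2]); rel(rack)
E
```

```text
t: 6.7
tool_pos: [0.4275, 0.0128, 0.1365]
orientation: [-0.212, -2.116, 2.116]
force: [0.3, 0.6, -5.4]
opening: 0.0118
t: 7.7
tool_pos: [0.4686, 0.2087, 0.1365]
orientation: [-0.212, -2.116, 2.116]
force: [0.1, -1.1, -6.2]
opening: 0.0114
t 7.7 tcp [0.4686 0.2087 0.1365] target tcp [0.4678 0.2088 0.137 ] F [ 0.1 -1.1 -6.2] open 11.4
turn(tool now) [-0.0004  0.0014  0.0003] shift mm in target axes [ 0.8 -0.5  0. ] in present axes [ 0.8 -0.5  0. ]
axes world x,y,z [[-0.98, 0.2, 0.0], [0.0, 0.0, -1.0], [-0.2, -0.98, 0.0]] q [ 0.32 -0.04  1.83 -0.    1.35  2.09]
grasp in frame mm [-144.2    0.   147.5] jaw yaw err 0.0014
```

```bash
python3 - <<'E'
from go import *
import pickle
d={n:optics.read_camera(n) for n in("wrist","top","side")}
pickle.dump(d,open("d4.pkl","wb"))
cv2.imwrite("pics/wr4.png",d["wrist"]["image"])
crop(d["top"]["image"],110,110,230,290,3.3,"pics/t4.png"); crop(d["side"]["image"],80,190,330,420,2.5,"pics/s4.png")
E
```

```text
(no output)
```

View pics/wr4.png

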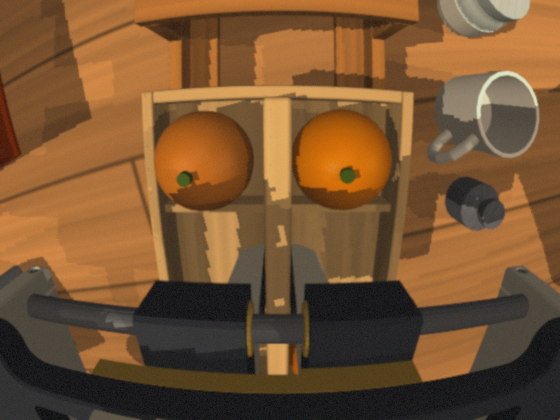

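View pics/t4.png

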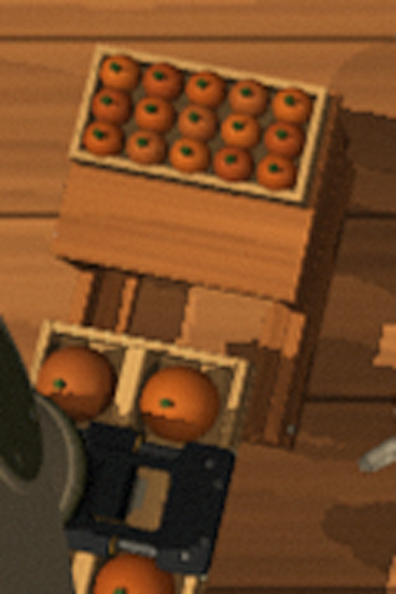

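View pics/s4.png

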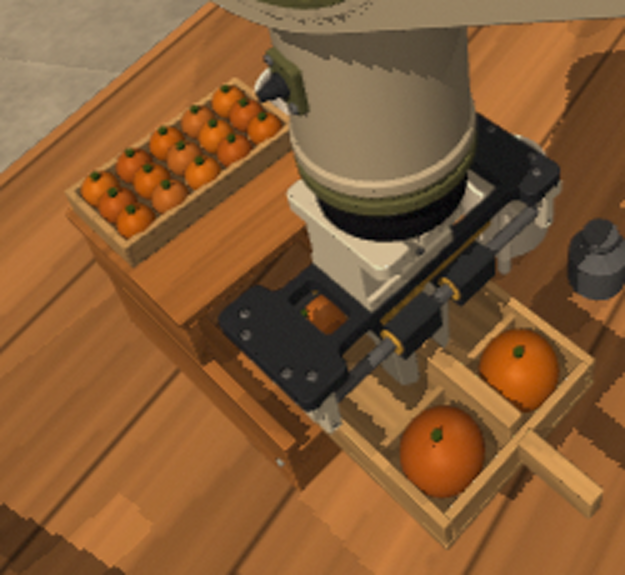

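```bash
python3 - <<'E'
import pickle
from go import *
d=pickle.load(open("d4.pkl","rb")); crop(d["wrist"]["image"],130,0,430,110,2.66,"pics/wr4c.png")
E
```

```text
(no output)
```

View pics/wr4c.png

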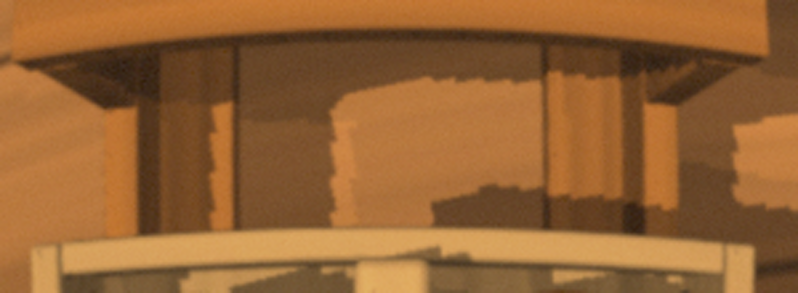

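```bash
python3 - <<'E'
import pickle
from go import *
d=pickle.load(open("d4.pkl","rb")); c=d["wrist"]; k=2.66
for n,u,z in(("cheekL out",(106,110),.064),("cheekL out",(106,232),.064),("cheekL in",(138,110),.064),("cheekL in",(136,232),.064),("cheekR in",(646,110),.064),("cheekR in",(648,205),.064),("cheekR out",(678,110),.064),("cheekR out",(679,205),.064),("runL",(236,110),.04),("runL",(236,225),.04),("runR",(545,60),.04),("runR",(547,205),.04),("roofL",(14,62),.112),("roofR",(768,56),.112)):
    print(n,inv(rack,fback(c,(u[0]/k+130,u[1]/k),z)))
for n,u,z in(("trayL",(33,248),.112+.034),("trayR",(754,248),.146),("ribL",(358,262),.16),("ribR",(426,262),.16)): print(n,inv(rack,fback(c,(u[0]/k+130,u[1]/k),z)))
E
```

```text
cheekL out [-7.6 78.4 64. ]
cheekL out [-42.4  78.3  64. ]
cheekL in [-8.6 69.1 64. ]
cheekL in [-43.   69.6  64. ]
cheekR in [ -8.2 -68.3  64. ]
cheekR in [-35.2 -68.8  64. ]
cheekR out [ -7.2 -77.6  64. ]
cheekR out [-34.4 -77.8  64. ]
runL [-5.3 46.2 40. ]
runL [-40.5  46.1  40. ]
runR [ 10.8 -44.6  40. ]
runR [-34.3 -45.   40. ]
roofL [ -4.6  85.  112. ]
roofR [ -2.8 -83.6 112. ]
trayL [-51.5  65.1 146. ]
trayR [-51.1 -64.9 146. ]
ribL [-57.5   5.7 160. ]
ribR [-57.5  -4.8 160. ]
```

```bash
python3 -m inch '[[[0,8,-0.4,0,0,0],[0,16,0,0,0,0],[0,16,0,0,0,0],[0,12,0,0,0,0],[0,7,0,0,0,0],[0,3,0,0,0,0],[0,0,0,0,0,0],[0,0,0,0,0,0]]]'; python3 - <<'E'
from go import *
delta(inframe(rack,-.030,.0004,.085),rack[2]); rel(rack)
d=optics.read_camera("side"); crop(d["image"],80,190,330,420,2.5,"pics/s5.png")
d=optics.read_camera("wrist"); cv2.imwrite("pics/wr5.png",d["image"])
E
```

```text
t: 8.85
tool_pos: [0.4693, 0.2092, 0.0753]
orientation: [-0.214, -2.117, 2.116]
force: [0.0, 0.3, -5.1]
opening: 0.0116
t 8.85 tcp [0.4693 0.2092 0.0753] target tcp [0.5806 0.1862 0.074 ] F [ 0.   0.3 -5.1] open 11.6
turn(tool now) [ 0.0006  0.0007 -0.001 ] shift mm in target axes [-113.7    1.3    0.3] in present axes [-113.7    1.4    0.4]
axes world x,y,z [[-0.98, 0.2, 0.0], [0.0, 0.0, -1.0], [-0.2, -0.98, 0.0]] q [ 0.32  0.03  1.88 -0.    1.23  2.09]
grasp in frame mm [-143.7    0.7   86.3] jaw yaw err 0.0007
```

View pics/s5.png

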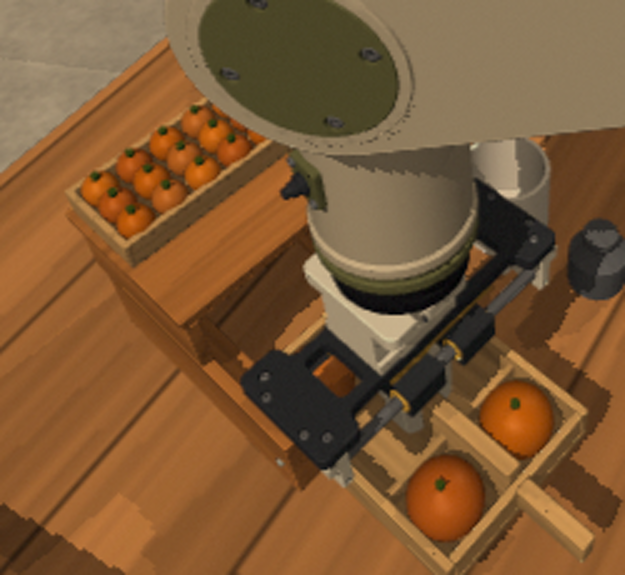

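View pics/wr5.png

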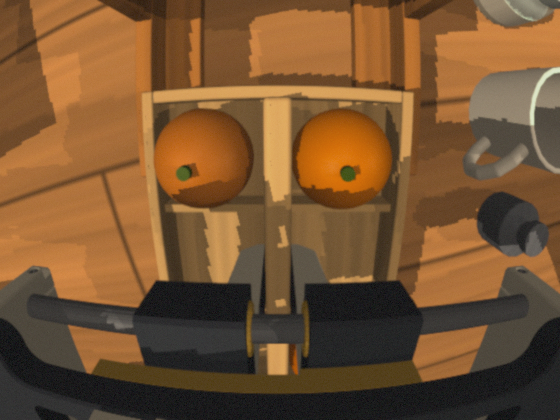

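```bash
python3 - <<'E'
from go import *
c=optics.read_camera("wrist");M=R.from_rotvec(c["rvec"]).as_matrix();o=-M.T@c["tvec"];print(inv(rack,o)); rel(rack)
E
```

```text
[-63.    1.  234.8]
grasp in frame mm [-143.9    0.6   86.1] jaw yaw err 0.0007
```

```bash
python3 -m inch '[[[-5,1,0.2,0,0,0],[-10,0,0,0,0,0],[-12,0,0,0,0,0],[-12,0,0,0,0,0],[-12,0,0,0,0,0],[-8,0,0,0,0,0],[-3,0,0,0,0,0],[0,0,0,0,0,0]]]'; python3 - <<'E'
from go import *
s=monitor.read_state(); print(s["force"],s["wrist_torque"])
delta(inframe(rack,-.030,.0004,.085),rack[2]); rel(rack)
d=optics.read_camera("wrist"); cv2.imwrite("pics/wr6.png",d["image"])
E
```

```text
t: 10.0
tool_pos: [0.5295, 0.1965, 0.0735]
orientation: [-0.213, -2.116, 2.116]
force: [-0.8, 0.1, -5.4]
opening: 0.0117
[-0.76961545  0.14683238 -5.3739188 ] [0.06391331 0.01136508 0.05963298]
t 10.0 tcp [0.5295 0.1965 0.0735] target tcp [0.5806 0.1862 0.074 ] F [-0.8  0.1 -5.4] open 11.7
turn(tool now) [-0.0001  0.0006  0.0003] shift mm in target axes [-52.2  -0.5  -0.2] in present axes [-52.2  -0.5  -0.1]
axes world x,y,z [[-0.98, 0.2, 0.0], [0.0, 0.0, -1.0], [-0.2, -0.98, 0.0]] q [0.26 0.16 1.74 0.   1.24 2.04]
grasp in frame mm [-82.2   0.2  84.5] jaw yaw err 0.0006
```

View pics/wr6.png

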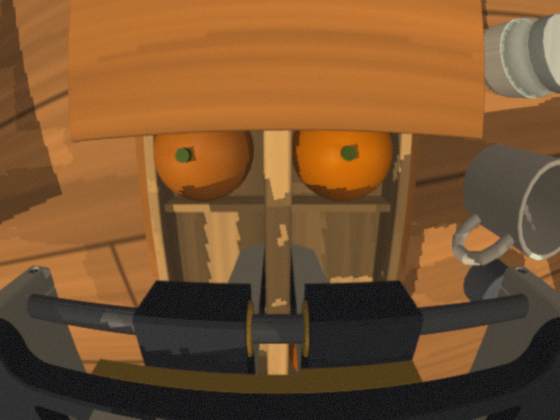

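```bash
python3 - <<'E'
from go import *
c=optics.read_camera("wrist")
for u in((75,138),(277,130),(482,136)): print(inv(rack,fback(c,u,.112)))
E
python3 -m inch '[[[-5,0,0,0,0,0],[-10,0,0,0,0,0],[-12,0,0,0,0,0],[-12,0,0,0,0,0],[-8,0,0,0,0,0],[-4,0,0,0,0,0],[0,0,0,0,0,0],[0,0,0,0,0,0]]]'; python3 - <<'E'
from go import *
s=monitor.read_state(); print(s["force"],s["wrist_torque"])
rel(rack)
d=optics.read_camera("wrist"); cv2.imwrite("pics/wr7.png",d["image"])
d=optics.read_camera("side"); crop(d["image"],80,190,330,420,2.5,"pics/s7.png")
E
```

```text
[ -7.3  86.5 112. ]
[ -8.1   0.7 112. ]
[ -6.1 -86.5 112. ]
t: 11.1
tool_pos: [0.5791, 0.1864, 0.0735]
orientation: [-0.212, -2.116, 2.116]
force: [-0.6, -0.1, -5.1]
opening: 0.0119
[-0.58416968 -0.10634451 -5.12605665] [ 0.00433026 -0.01506873  0.01059951]
grasp in frame mm [-31.5   0.3  84.5] jaw yaw err 0.0008
```

View pics/wr7.png

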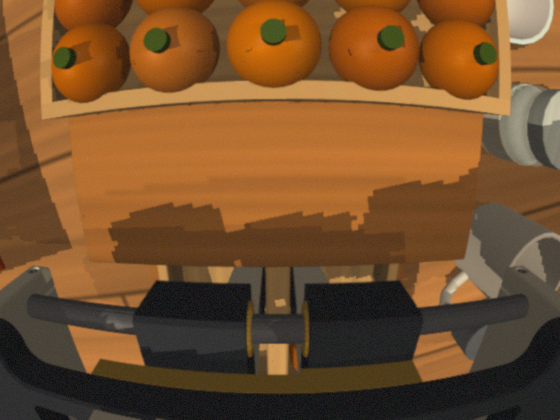

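View pics/s7.png

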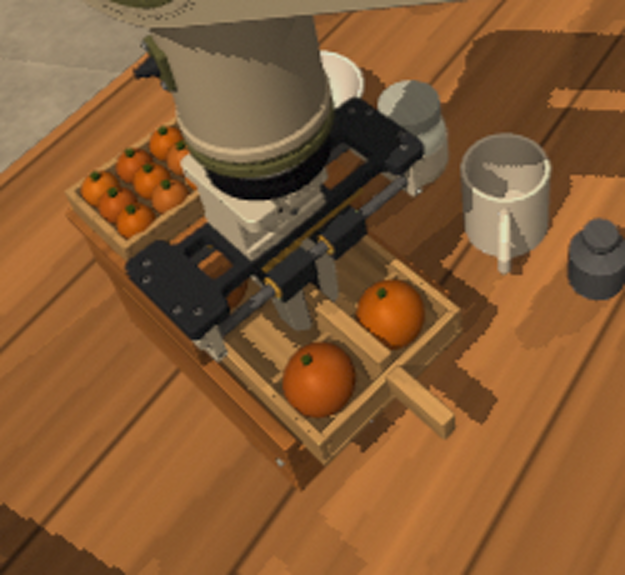

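```bash
python3 -m inch '[[[0,1,0,0,0,-0.013],[0,1.5,0,0,0,-0.013],[0,1.5,0,0,0,-0.013],[0,1.5,0,0,0,-0.014],[0,0,0,0,0,0]]]'; python3 - <<'E'
from go import *
s=monitor.read_state(); print(s["force"],s["wrist_torque"])
rel(rack)
E
```

```text
t: 11.82
tool_pos: [0.5794, 0.1862, 0.0678]
orientation: [-0.155, -2.097, 2.086]
force: [0.0, 0.0, -5.5]
opening: 0.0121
[ 0.04290066  0.04926856 -5.49522158] [-0.05190176 -0.09309167 -0.01307431]
grasp in frame mm [-30.6   0.1  78.8] jaw yaw err 0.0004
```

```bash
python3 -m inch '[[[0,0.7,0,0,0,0],[0,0.7,0,0,0,0],[0,0,0,0,0,0]]]'; python3 -m inch '[[[0,0.7,0,0,0,0],[0,0.7,0,0,0,0],[0,0,0,0,0,0]]]'; python3 - <<'E'
from go import *
s=monitor.read_state(); print(s["force"],s["wrist_torque"])
rel(rack)
E
```

```text
t: 12.2
tool_pos: [0.5795, 0.1863, 0.0674]
orientation: [-0.156, -2.098, 2.087]
force: [-1.7, -1.8, 1.0]
opening: 0.012
t: 12.58
tool_pos: [0.5796, 0.1864, 0.0674]
orientation: [-0.156, -2.098, 2.087]
force: [-6.9, -3.4, 11.0]
opening: 0.0118
[-6.9439628  -3.40279405 10.96250053] [-0.48916428  1.50678776  0.03181871]
grasp in frame mm [-30.5   0.3  78.4] jaw yaw err 0.0008
```

```bash
python3 -m inch '[[[0,-1,0,0,0,0],[0,0,0,0,0,0],[0,0,0,0,0,0]]]' 40; python3 -m inch '[[[0,0,0,0,0,0],[0,0,0,0,0,0]]]'; python3 - <<'E'
from go import *
rel(rack)
d=optics.read_camera("side"); crop(d["image"],80,190,330,420,2.5,"pics/s8.png")
E
```

```text
t: 12.95
tool_pos: [0.5793, 0.1865, 0.0663]
orientation: [-0.155, -2.098, 2.086]
force: [0.3, -0.4, -1.0]
opening: 0.0366
t: 13.2
tool_pos: [0.5792, 0.1864, 0.0662]
orientation: [-0.155, -2.097, 2.086]
force: [0.5, -1.3, -0.6]
opening: 0.0398
grasp in frame mm [-30.8   0.3  77.2] jaw yaw err 0.0007
```

View pics/s8.png

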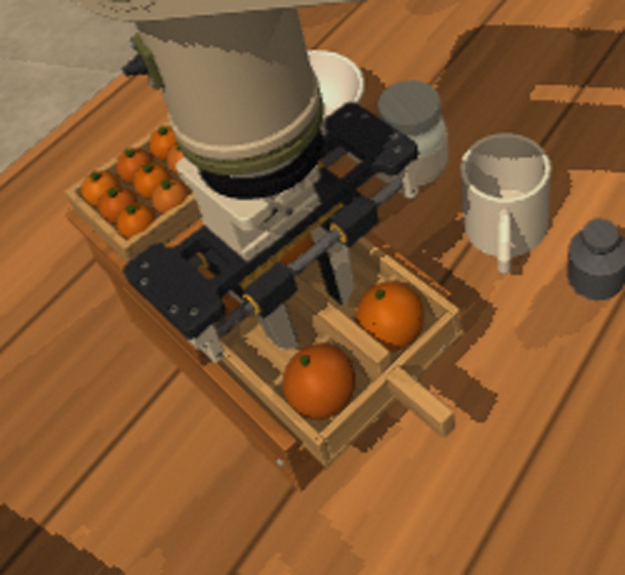

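```bash
python3 -m inch '[[[0,-10,0,0,0,0],[0,-20,0,0,0,0],[0,-25,0,0,0,0],[0,-20,0,0,0,0.026],[5,-8,0,0,0,0.027],[20,0,0,0,0,0],[35,0,0,0,0,0],[35,0,0,0,0,0]]]'; python3 -m inch '[[[15,0,0,0,0,0],[5,0,0,0,0,0],[0,0,0,0,0,0]]]'; python3 - <<'E'
from go import *
delta(inframe(rack,-.148,.000,.065),rack[2]); rel(rack)
d=optics.read_camera("wrist"); cv2.imwrite("pics/wr9.png",d["image"])
d=optics.read_camera("side"); crop(d["image"],80,190,330,420,2.5,"pics/s9.png")
E
```

```text
t: 14.25
tool_pos: [0.4897, 0.2047, 0.1505]
orientation: [-0.216, -2.117, 2.116]
force: [-0.0, -0.7, 1.2]
opening: 0.04
t: 14.62
tool_pos: [0.4713, 0.2085, 0.1499]
orientation: [-0.214, -2.117, 2.116]
force: [0.6, 0.9, 0.3]
opening: 0.04
t 14.62 tcp [0.4713 0.2085 0.1499] target tcp [0.4649 0.2094 0.054 ] F [0.6 0.9 0.3] open 40.0
turn(tool now) [ 0.0004  0.0007 -0.0013] shift mm in target axes [ 6.5 95.9  0.4] in present axes [ 6.6 95.9  0.4]
axes world x,y,z [[-0.98, 0.2, 0.0], [0.0, 0.0, -1.0], [-0.2, -0.98, 0.0]] q [ 0.32 -0.05  1.82 -0.    1.38  2.09]
grasp in frame mm [-141.5    0.4  160.9] jaw yaw err 0.0007
```

View pics/wr9.png

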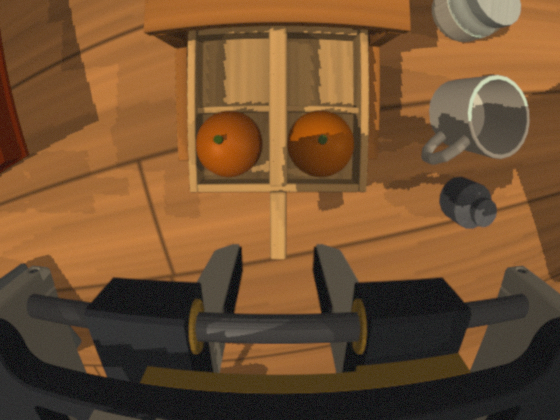

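View pics/s9.png

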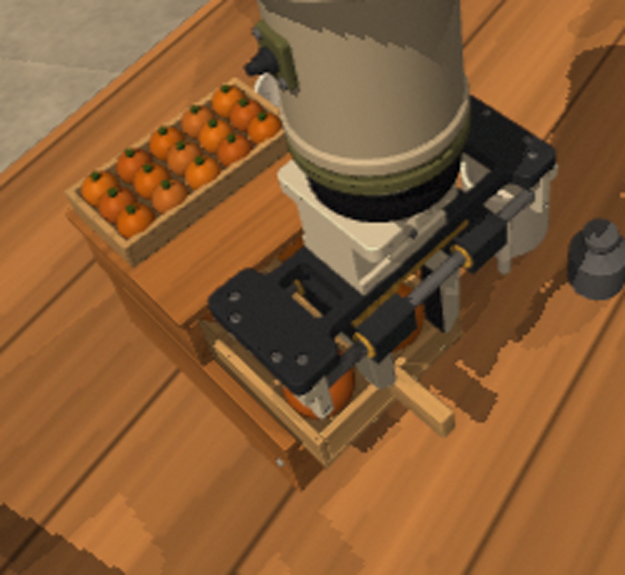

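```bash
python3 - <<'E'
from go import *
c=optics.read_camera("wrist")
for u,z in(((278,258),.089),((271,194),.087),((286,194),.087),((190,189),.082),((366,190),.082)): print(inv(rack,fback(c,u,z)))
delta(inframe(rack,-.150,.000,.075),rack[2])
E
```

```text
[-1.662e+02 -1.000e-01  8.900e+01]
[-117.4    4.9   87. ]
[-117.4   -5.7   87. ]
[-114.7   64.7   82. ]
[-115.3  -64.9   82. ]
t 14.78 tcp [0.4714 0.2083 0.1494] target tcp [0.4629 0.2098 0.064 ] F [-0.2  1.2 -1.1] open 40.1
turn(tool now) [ 0.      0.0002 -0.0003] shift mm in target axes [ 8.6 85.4  0.2] in present axes [ 8.6 85.4  0.1]
axes world x,y,z [[-0.98, 0.2, 0.0], [0.0, 0.0, -1.0], [-0.2, -0.98, 0.0]] q [ 0.32 -0.05  1.82 -0.    1.38  2.09]
```

```bash
python3 -m inch '[[[5,5,0,0,0,0],[3.5,15,0,0,0,0],[0,20,0,0,0,0],[0,20,0,0,0,0],[0,15,0,0,0,0],[0,8,0,0,0,0],[0,2,0,0,0,0],[0,0,0,0,0,0]]]'; python3 - <<'E'
from go import *
rel(rack)
d=optics.read_camera("side"); crop(d["image"],80,190,330,420,2.5,"pics/s10.png")
E
```

```text
t: 15.78
tool_pos: [0.4627, 0.2103, 0.0648]
orientation: [-0.214, -2.116, 2.116]
force: [0.0, -0.1, 0.7]
opening: 0.04
grasp in frame mm [-150.3    0.4   75.8] jaw yaw err 0.0007
```

View pics/s10.png

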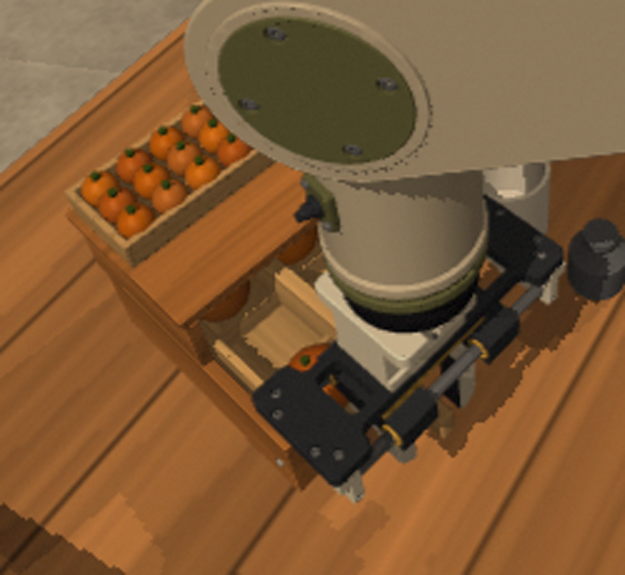

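```bash
python3 -m inch '[[[0,0,0,0,0,0],[0,0,0,0,0,0],[0,0,0,0,0,0],[0,0,0,0,0,0]]]' 0 40; python3 -m inch '[[[-3,0,0,0,0,0],[-5,0,0,0,0,0],[-5,0,0,0,0,0],[-5,0,0,0,0,0],[-4,0,0,0,0,0],[0,0,0,0,0,0]]]'; python3 - <<'E'
from go import *
rel(rack); s=monitor.read_state(); print(inv([0,0,rack[2]],s["force"]/1000),s["wrist_torque"])
E
```

```text
t: 16.32
tool_pos: [0.4624, 0.2102, 0.0645]
orientation: [-0.213, -2.116, 2.116]
force: [0.0, 0.5, 1.5]
opening: 0.0117
t: 17.08
tool_pos: [0.4831, 0.2055, 0.0634]
orientation: [-0.21, -2.114, 2.116]
force: [-5.2, 0.3, -0.1]
opening: 0.0119
grasp in frame mm [-129.3   -0.2   74.4] jaw yaw err 0.0007
[-5.2 -0.8 -0.1] [0.08633175 0.51773431 0.01581633]
```

```bash
python3 -m inch '[[[-4,0,0,0,0,0],[-4,0,0,0,0,0],[-3,0,0,0,0,0],[0,0,0,0,0,0],[0,0,0,0,0,0]]]'; python3 - <<'E'
from go import *
rel(rack); s=monitor.read_state(); print(inv([0,0,rack[2]],s["force"]/1000),s["wrist_torque"])
E
python3 -m inch '[[[-2,0,0,0,0,0],[-2,0,0,0,0,0],[0,0,0,0,0,0],[0,0,0,0,0,0]]]'; python3 - <<'E'
from go import *
rel(rack); s=monitor.read_state(); print(inv([0,0,rack[2]],s["force"]/1000),s["wrist_torque"])
E
```

```text
t: 17.7
tool_pos: [0.493, 0.2034, 0.0631]
orientation: [-0.208, -2.113, 2.115]
force: [-8.4, 1.5, 0.3]
opening: 0.0118
grasp in frame mm [-119.2   -0.3   74.1] jaw yaw err 0.0009
[-8.6 -0.2  0.3] [0.21825174 0.96755513 0.04671733]
t: 18.2
tool_pos: [0.4964, 0.2026, 0.0628]
orientation: [-0.207, -2.112, 2.115]
force: [-9.9, 1.0, -0.4]
opening: 0.0117
grasp in frame mm [-115.7   -0.4   73.8] jaw yaw err 0.001
[-9.9 -1.  -0.4] [0.25686146 1.21074642 0.07922359]
```

```bash
python3 -m inch '[[[-1,0,0,0,0,0],[-1,0,0,0,0,0],[0,0,0,0,0,0],[0,0,0,0,0,0]]]'; python3 - <<'E'
from go import *
rel(rack); s=monitor.read_state(); print(inv([0,0,rack[2]],s["force"]/1000),s["wrist_torque"])
d=optics.read_camera("wrist"); cv2.imwrite("pics/wr11.png",d["image"])
d=optics.read_camera("side"); crop(d["image"],80,190,330,420,2.5,"pics/s11.png")
E
```

```text
t: 18.7
tool_pos: [0.4966, 0.2021, 0.0619]
orientation: [-0.203, -2.11, 2.114]
force: [-14.7, 1.8, 0.2]
opening: 0.0116
grasp in frame mm [-115.4   -0.8   72.9] jaw yaw err 0.0012
[-14.8  -1.2   0.2] [0.34151666 2.07913559 0.10095171]
```

View pics/wr11.png

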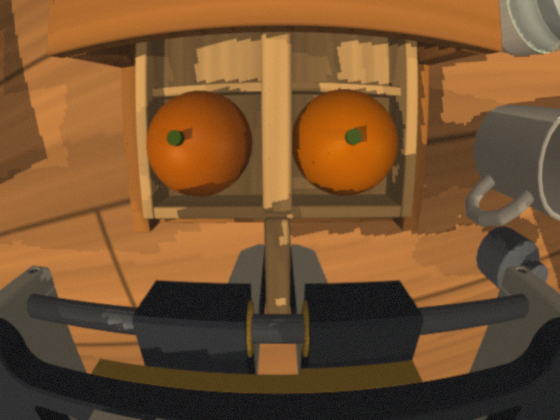

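View pics/s11.png

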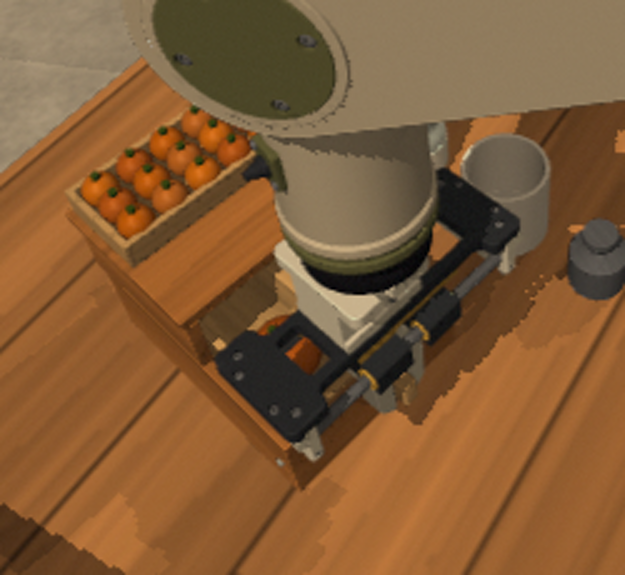

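```bash
python3 -m inch '[[[0,2,0,0,0,0],[0,2,0,0,0,0],[0,2,0,0,0,0],[0,0,0,0,0,0]]]'; python3 - <<'E'
from go import *
rel(rack); s=monitor.read_state(); print(inv([0,0,rack[2]],s["force"]/1000),s["wrist_torque"])
E
python3 -m inch '[[[0,1.5,0,0,0,0],[0,1.5,0,0,0,0],[0,0,0,0,0,0]]]'; python3 - <<'E'
from go import *
rel(rack); s=monitor.read_state(); print(inv([0,0,rack[2]],s["force"]/1000),s["wrist_torque"])
E
```

```text
t: 19.3
tool_pos: [0.4971, 0.2021, 0.056]
orientation: [-0.204, -2.111, 2.115]
force: [-13.5, 1.6, -0.4]
opening: 0.0121
grasp in frame mm [-114.9   -0.7   67. ] jaw yaw err 0.0011
[-13.5  -1.1  -0.4] [0.33512651 1.78449998 0.09578099]
t: 19.68
tool_pos: [0.4974, 0.2021, 0.0533]
orientation: [-0.205, -2.111, 2.115]
force: [-12.5, 0.7, 0.2]
opening: 0.0118
grasp in frame mm [-114.6   -0.7   64.3] jaw yaw err 0.0011
[-12.4  -1.8   0.2] [0.28001908 1.67730119 0.10923551]
```

```bash
python3 -m inch '[[[0,1,0,0,0,0],[0,0,0,0,0,0]]]'; python3 -m inch '[[[0,1,0,0,0,0],[0,0,0,0,0,0]]]'; python3 - <<'E'
from go import *
rel(rack); s=monitor.read_state(); print(inv([0,0,rack[2]],s["force"]/1000),s["wrist_torque"])
d=optics.read_camera("wrist"); cv2.imwrite("pics/wr12.png",d["image"])
d=optics.read_camera("top"); crop(d["image"],110,110,260,290,3.3,"pics/t12.png")
E
```

```text
t: 19.92
tool_pos: [0.4974, 0.2021, 0.0532]
orientation: [-0.205, -2.111, 2.115]
force: [-16.8, -0.8, 9.5]
opening: 0.0118
t: 20.18
tool_pos: [0.4975, 0.2021, 0.0532]
orientation: [-0.205, -2.111, 2.115]
force: [-22.0, -1.6, 18.4]
opening: 0.0117
grasp in frame mm [-114.6   -0.6   64.2] jaw yaw err 0.0011
[-21.3  -6.   18.4] [-0.2915368   3.3626406   0.09761721]
```

View pics/wr12.png

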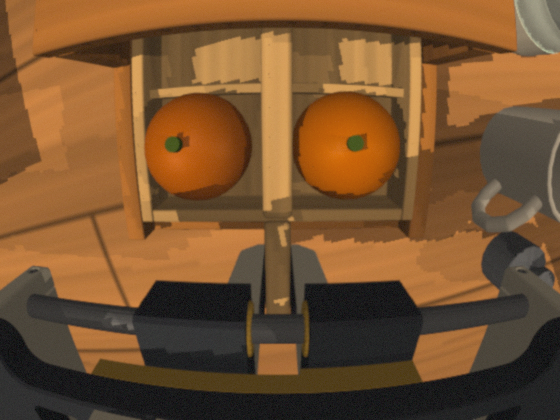

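```bash
python3 -m inch '[[[0,-2,0,0,0,0],[1.5,0,0,0,0,0],[1.5,0,0,0,0,0],[1.5,0,0,0,0,0],[1.5,0,0,0,0,0],[0,0,0,0,0,0],[0,0,0,0,0,0]]]'; python3 - <<'E'
from go import *
rel(rack); s=monitor.read_state(); print(inv([0,0,rack[2]],s["force"]/1000),s["wrist_torque"])
E
```

```text
t: 21.15
tool_pos: [0.4937, 0.2034, 0.0547]
orientation: [-0.211, -2.114, 2.116]
force: [-5.4, 0.5, -3.2]
opening: 0.0118
grasp in frame mm [-1.185e+02 -1.000e-01  6.570e+01] jaw yaw err 0.0007
[-5.4 -0.6 -3.2] [0.13009963 1.22023872 0.01655008]
```

```bash
python3 -m inch '[[[0,1,0,0,0,0],[0,0.6,0,0,0,0],[1,0,0,0,0,0],[1,0,0,0,0,0],[0,0,0,0,0,0]]]'; python3 - <<'E'
from go import *
rel(rack); s=monitor.read_state(); print(inv([0,0,rack[2]],s["force"]/1000),s["wrist_torque"])
E
```

```text
t: 21.78
tool_pos: [0.493, 0.2037, 0.0537]
orientation: [-0.214, -2.116, 2.116]
force: [-0.4, -1.8, -5.0]
opening: 0.012
grasp in frame mm [-119.3    0.    64.7] jaw yaw err 0.0006
[ 0.  -1.9 -5. ] [-0.25229148  0.26139127  0.03105795]
```

```bash
python3 -m inch '[[[0,0.7,0,0,0,0],[0,0,0,0,0,0]]]'; python3 -m inch '[[[0,0,0,0,0,0],[0,0,0,0,0,0],[0,0,0,0,0,0],[0,0,0,0,0,0]]]' 45; python3 -m inch '[[[0,-8,0,0,0,0],[0,-20,0,0,0,0],[0,-30,0,0,0,0],[0,-30,0,0,0,0],[10,-20,0,0,0,0],[30,-10,0,0,0,0],[20,-2,0,0,0,0],[0,0,0,0,0,0]]]'; python3 - <<'E'
from go import *
rel(rack)
d=optics.read_camera("wrist"); cv2.imwrite("pics/wr13.png",d["image"])
d=optics.read_camera("side"); crop(d["image"],80,190,330,420,2.5,"pics/s13.png")
E
```

```text
t: 22.02
tool_pos: [0.493, 0.2038, 0.0533]
orientation: [-0.214, -2.116, 2.116]
force: [-2.8, -3.0, -1.6]
opening: 0.0119
t: 22.52
tool_pos: [0.4929, 0.2041, 0.0533]
orientation: [-0.214, -2.116, 2.116]
force: [-0.9, 0.2, 0.6]
opening: 0.0441
t: 23.52
tool_pos: [0.4335, 0.2164, 0.174]
orientation: [-0.213, -2.118, 2.116]
force: [0.3, 0.8, -0.7]
opening: 0.0452
grasp in frame mm [-180.1    0.5  185. ] jaw yaw err 0.0018
```

View pics/wr13.png

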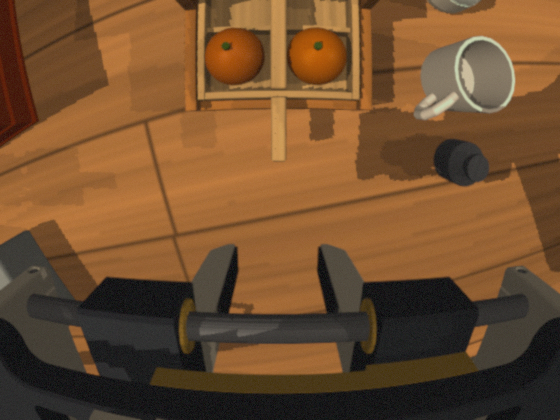

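View pics/s13.png

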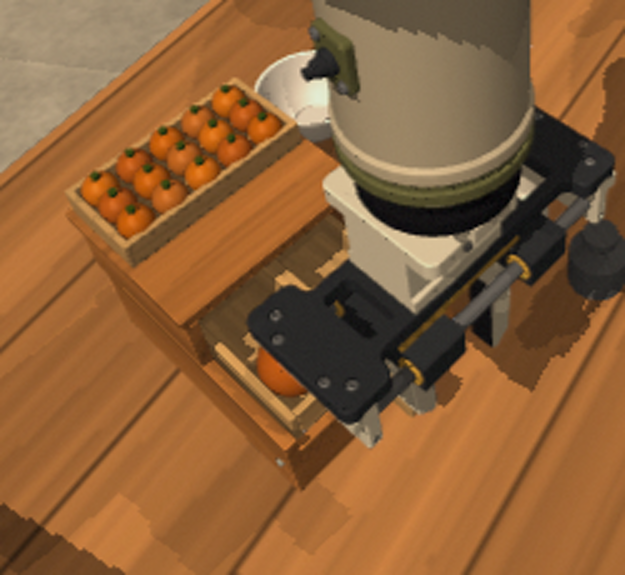

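Back the arm off further up and away, for an unobstructed look.

```bash
python3 -m inch '[[[5,-15,20,0,0,0],[5,-20,40,0,0,0],[0,-10,55,0,0,0],[0,0,60,0,0,0],[0,0,60,0,0,0],[0,0,50,0,0,0],[0,0,20,0,0,0],[0,0,0,0,0,0]]]'; python3 - <<'E'
from go import *
d=optics.read_camera("top"); crop(d["image"],100,100,420,300,2.4,"pics/t14.png"); crop(d["image"],120,175,220,250,8,"pics/t14r.png")
d=optics.read_camera("side"); crop(d["image"],100,200,340,380,3.3,"pics/s14.png")
E
```

```text
t: 24.62
tool_pos: [0.3633, -0.0826, 0.2182]
orientation: [-0.217, -2.113, 2.114]
force: [-0.1, 0.1, -0.4]
opening: 0.0452
```

View pics/t14.png

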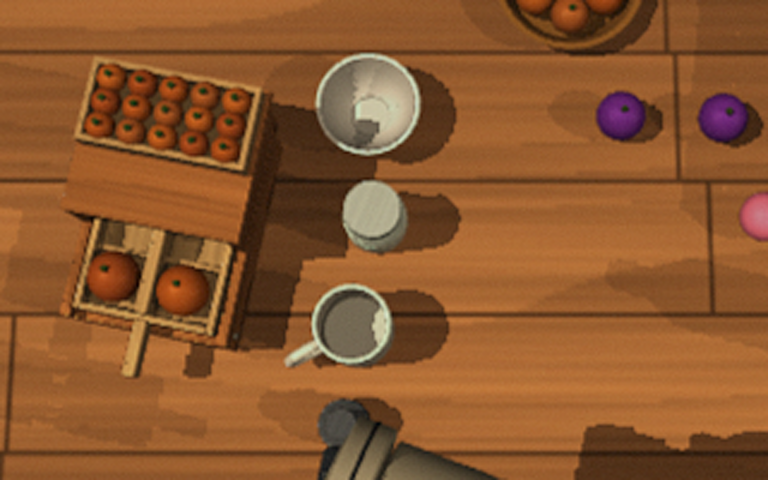

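View pics/t14r.png

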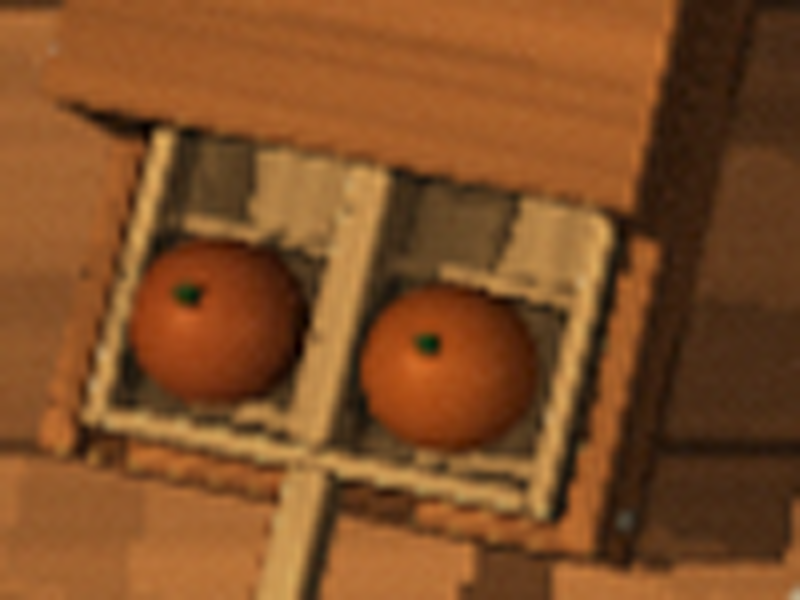

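View pics/s14.png

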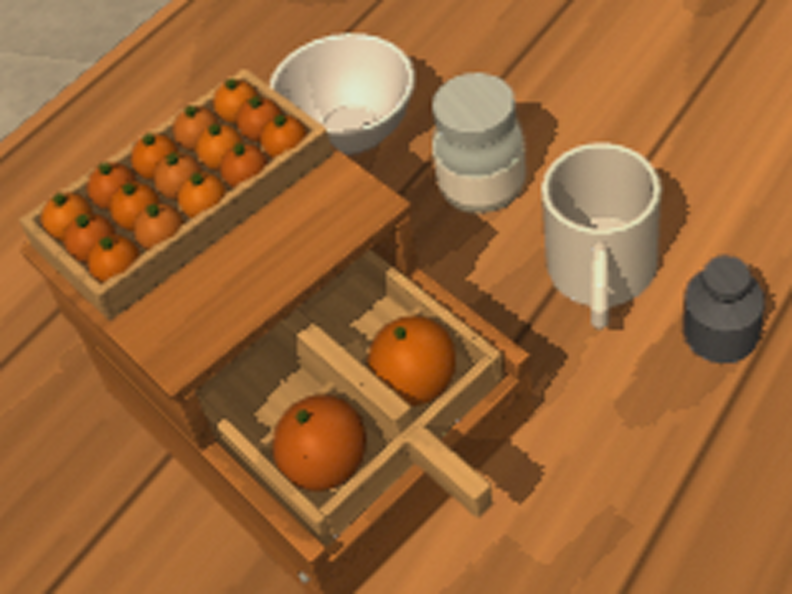

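```bash
python3 - <<'E'
from go import *
d=optics.read_camera("side"); t=optics.read_camera("top"); 
P=[inframe(rack,-.09,y,z) for y,z in((.065,.072),(-.065,.072),(.065,.08),(-.065,.08))]+[inframe(rack,-.141,0,.076)]
print((proj(d,P)-[100,200])*3.3); print((proj(t,P)-[120,175])*8)
im=d["image"]; s=optics.read_camera("side"); print(monitor.read_state()["t"])
crop(im,150,240,260,350,6,"pics/s15.png")
E
```

```text
[[317.62214074 525.27208978]
 [502.87859355 353.41464815]
 [314.98366147 517.60413567]
 [501.96803648 345.13926095]
 [484.08393607 492.53281923]]
[[ 78.12924963 418.24349389]
 [542.92981251 513.77096407]
 [ 68.74291996 415.17217606]
 [537.01044194 511.40795209]
 [260.61921003 650.0684257 ]]
24.875
```

View pics/s15.png

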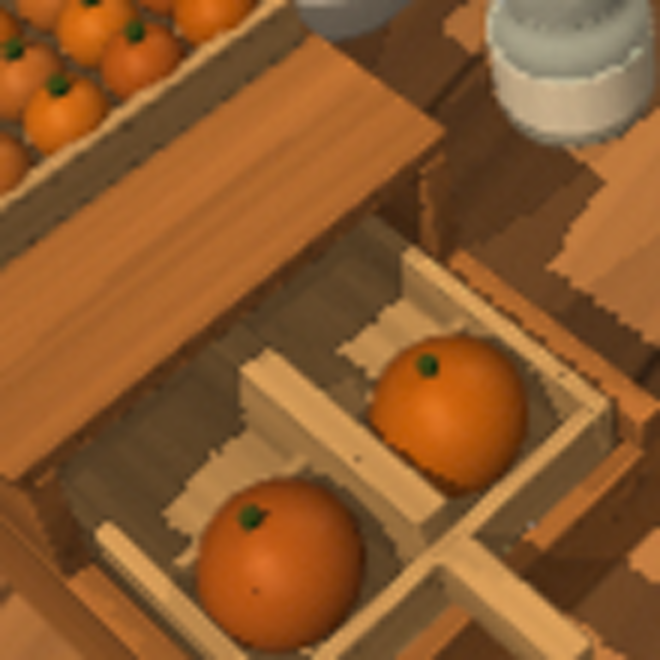

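```bash
python3 -c "
from plant import robot
print(robot.close_job())"
```

```text
the job is handed in; nothing more can be done
None
```

The tray is in the display rack, handle outwards, seated flat behind the front lip. I handed the job in with the arm clear of everything, at about 25 s of the 67 s allowed.

**What I did:**
- I carried the tray by its centre rib, slid it in over the lip and under the roof, and set it down partly inserted.
- I then gripped the handle and pushed. The force rose without further travel, which I took as the end stops.
- Next I lowered the front edge until it touched down, eased back about 5 mm until the handle force fell to zero (the lip was holding the tray), and let go.

**Last checks:**
- **Seating:** in the side view the front-wall corners are within about 2 pixels of where a flat, seated tray should be. The lip is visible just in front of the wall.
- **Fruit:** the two handle-end fruits are clearly in their cells. The two far-end ones are hidden by the roof and were not seen at the end. They were last seen in their cells just before the final push, and no force spike suggested they had been disturbed.
- **Other goods:** the mug, jar, weight and bowl looked to be standing where they were. I did not recheck the flask after the move, but the arm never went near it while low.
- **Forces:** the highest force I read was about 29 N at the wrist, well under the 120 N limit.
- **Disagreement:** the wrist camera put the rack and tray 2–4 mm further in along the slot than the fixed cameras did. The offset was the same for both, so it cancelled out.

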